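Snap the four lid clips of a sample box

TASK

Close the sample box that stands in the foam-lined cradle: fold each of its four lid clips outwards over the rim and press it down gently until it snaps fully home, never forcing it hard against the stop. Work in opposite-corner order: begin at any corner, do the diagonally opposite clip second, and only then the other two; leave everything else on the bench where it is.

Things in the scene. Friction and masses are not known exactly. Their poses are not given: they have to be found in the camera images.
- cradle: Fixed grey foam-lined tray, 190 x 250 x 56 mm. Origin: centre of its underside on the bench; x along its short side, y along its long side, z up. The blue-grey sample box (150 x 210 mm) is stuck firmly in its foam, centred to 2 mm, turned with it to 0.02 rad, at a height NOT measured: underside 16 to 40 mm above the bench. Top of its pale lid: 90 mm above that underside.
- hinges_mid (a point): Point fixed to the cradle, 122 mm above its origin: the middle of the four clip hinges if the box sat at mid height; in truth they lie up to 12 mm higher or lower. Hinge lines run along the cradle's x, centred at x = -45 or +45 mm, y = -70 or +70 mm. The clips at +y fold outwards to +y and down, those at -y to -y.
- clip_1 (a joint): Hinge angle (rad) of the lid clip at the cradle's -x, +y corner; clip_3 is diagonally opposite. 0 = shut, plate flat, lip snapped home (hard stop); 1.57 = upright; up to 1.95 = leaning in over the lid. All alike: grey plate 30 mm wide (x), 56 long, 4 thick; low sloping thumb ridge across its inner/upper face 48 mm from the hinge; lip 27 mm deep. Stiff hinge: stays where left.
- clip_2 (a joint): Hinge angle (rad) of the lid clip at the cradle's +x, +y corner; clip_4 is diagonally opposite. 0 = shut, plate flat, lip snapped home (hard stop); 1.57 = upright; up to 1.95 = leaning in over the lid. Shut, the top of a clip's thumb ridge is 5 mm above the hinge line (115 to 139 mm above the bench) at y = 118 mm; the plate ends at 126 mm.
- clip_3 (a joint): Hinge angle (rad) of the lid clip at the cradle's +x, -y corner; clip_1 is diagonally opposite. 0 = shut, plate flat, lip snapped home (hard stop); 1.57 = upright; up to 1.95 = leaning in over the lid. The lip rides on the rim for the last 0.28 rad; pressed on its thumb ridge it takes up to 8 N (more if nearer the hinge).
- clip_4 (a joint): Hinge angle (rad) of the lid clip at the cradle's -x, -y corner; clip_2 is diagonally opposite. 0 = shut, plate flat, lip snapped home (hard stop); 1.57 = upright; up to 1.95 = leaning in over the lid. At about 0.1 rad (ridge 5 mm above shut) the clip gives way and snaps shut by itself. A push over 35 N on anything would break it.
- dish: Bystander: flat round culture dish, 88 mm across, 16 mm high, loose on the bench on the cradle's -x side. Origin: centre of its underside.
- marker: Bystander: marker pen, 130 mm long, 15 mm thick, lying on the bench on the cradle's +x side. Origin: under its middle.
- tube_rack: Bystander: orange rack of small tubes, 110 x 190 x 53 mm, to the left. Origin: centre of its underside.
- pipette: Bystander: hand pipette, 260 mm long, 28 mm thick, lying to the right. Origin: under its body.
- bottle_a: Bystander: clear bottle with a blue cap, 72 mm across, 150 mm high. Origin: centre of its underside.
- bottle_b: Bystander: amber bottle with a blue cap, 72 mm across, 150 mm high. Origin: centre of its underside.
- beaker: Bystander: glass beaker, 74 mm across, 100 mm high. Origin: centre of its underside.
- tip_box: Bystander: pipette-tip box, 82 x 122 x 63 mm, at the far edge. Origin: centre of its underside.

How it is judged:
On the way, in this order (a step that is already met when the one before it is completed fails the run):
1. a first clip is snapped shut (value of joint any of clip_1, clip_2, clip_3, clip_4 below 0.05 rad), for 0.2 s.
2. the clip diagonally opposite the first is shut too ((value of joint each of clip_1, clip_3 below 0.05 rad or value of joint each of clip_2, clip_4 below 0.05 rad)), for 0.2 s.
3. a third clip is shut ((value of joint each of clip_2, clip_3, clip_4 below 0.05 rad or value of joint each of clip_1, clip_3, clip_4 below 0.05 rad or value of joint each of clip_1, clip_2, clip_4 below 0.05 rad or value of joint each of clip_1, clip_2, clip_3 below 0.05 rad)), for 0.2 s.
4. all four clips are shut (value of joint each of clip_1, clip_2, clip_3, clip_4 below 0.05 rad), for 0.2 s.
At the end, for the whole second after the job is handed in: All four clips are snapped fully home (hinge angles under 0.05 rad) and stay so (all of step 4); the robot touches nothing.
It fails at once if two neighbouring clips are shut while the other two are open (not opposite-corner order) ((value of joint each of clip_1, clip_2 below 0.05 rad and value of joint each of clip_3, clip_4 above 0.05 rad) or (value of joint each of clip_2, clip_3 below 0.05 rad and value of joint each of clip_1, clip_4 above 0.05 rad) or (value of joint each of clip_3, clip_4 below 0.05 rad and value of joint each of clip_1, clip_2 above 0.05 rad) or (value of joint each of clip_4, clip_1 below 0.05 rad and value of joint each of clip_2, clip_3 above 0.05 rad)).
It fails at once if the fingers or the arm push harder than 35 N on anything (contact force between any of the fingers, the arm and anything else above 35 N).
It fails at once if a bystander is pushed more than 20 mm or tipped over (distance of any of dish, marker, tube_rack, pipette, bottle_a, bottle_b, beaker, tip_box from where it was at the start of the episode above 0.02 m or angle between any of dish, marker, tube_rack, pipette, bottle_a, bottle_b, beaker, tip_box's own z axis and vertical above 0.35 rad).
It also fails if it takes over 64 s, if anything falls off the work surface, if the arm or the gripper's body presses on something with over 40 N, if the wrist force passes 120 N, or if a joint passes its speed limit or range.

ROBOT

A 6-joint arm with a two-finger parallel gripper is mounted at the origin on the work surface. World frame = base frame: x ahead of the robot, y to its left, z up, the work surface at z = 0. Lengths are in m, angles in rad, forces in N, time in s.
With the tool pointing down it reaches from about 0.225 to 0.875 m from the base axis. Payload 3.4 kg.
Tool frame: the origin (TCP) lies at the very end of the fingers, on their centre line; the grasp point (between the pads) lies 19 mm behind it; x points along the fingers, z is the direction in which the jaws open and shut, and the axes are right-handed (so a half turn about x gives the same grasp; the last joint's range is limited). The gripper opens to 85 mm and grips with 20 to 120 N. Pads are 22 mm wide; open, the fingers measure 114 mm over their backs; the gripper's body (76 mm by 85 mm) begins 54 mm behind the grasp point. The pads swing forward as they close: fully open they stand 13 mm farther back than shut.
Start: joints at [-1.247, 0.276, 1.505, -0, 1.361, -0.121], TCP at [0.247, -0.519, 0.231] pointing down, gripper open.
Joint ranges: [-2.89, 2.89], [-0.75, 2.08], [0.22, 2.7], [-1.18, 4.32], [0.11, 2.71], [-2.7, 2.7]. Speed limits (rad/s): [2.57, 2.57, 3.14, 3.14, 3.14, 3.14].

INTERFACE

Orientations are given as a unit quaternion [w, x, y, z].
In Python, from rig import manip, viewer, finder gives the robot as it stands.
- The arm moves only by the tool move_arm, never from a script. Its argument "rows" is a list of rows, each a list of 3 entries, a list of its own where there are three numbers: the shift along the tool's x, y, z in mm, then the turn about the tool's x in rad, then the finger opening in mm, from 0 to 85.4. A call has 1 to 8 rows; each row is the pose to reach, as a shift and turn from the pose measured when the call began, along the tool's axes at that moment; what a row does not reach only later rows make up. A row lasts 1/12 s, in which the tool goes at most 41.7 mm and 7.16 degrees, less where a joint would pass 70% of its speed; a pose out of reach is approached as far as the arm can. A call with a gripper value outside its range is refused whole. The fingers move at their own pace and stop on an object; "force" is the grip in N (left out, the last holds). Time passes only in rows, so rows that repeat a pose let the fingers close. It gives the time, the measured TCP pose, the force and the opening at its end, in the units of the state.
- manip.get_state(): the state, without advancing time (a new reading comes with each control period).
- viewer.get_image(name): name is "side" or "top"; returns the picture (420x560x3 uint8, red, green, blue); there is no depth.
- viewer.get_calibration(name): a dict with "mtx" (3x3 intrinsics, pixels), "k1" (the pictures are not rectified: a ray, as slopes to the right and down, at radius r is drawn at 1 + k1 r^2 times it, then the intrinsics apply), "R" (3x3) and "t" (3): a world point X has camera coordinates R X + t. Camera axes: x right, y down, z forward; pixel columns grow to the right and rows downward; lengths in m; the calibration is good to about 2 mm. A picture is of the moment at which its call begins. get_calibration takes no time and is no camera call.
- manip.sign_off(): hands the job in, once; it reports no verdict.
Trained networks look in the newest picture that a camera, given by its name, has taken for a name from the list of things; names that differ only in an ending like _2 or _b are one class to them, and where a whole thing is asked for, a point or a joint stands for the part that bears it (a point fixed in the world has none). Each returns a list of dicts, best first, with "score" (0 to 1); they miss things now and then, are a little off and sometimes report something else, mostly with a low value. They report only what shows in the picture. A call takes as long as a camera call.
- finder.look_for(target, camera): "centre" ([column, row] in pixels, amid what is visible of it).
- finder.trace(target, camera): "mask" (420x560 bool, what is visible of it) and "centre" ([column, row] in pixels, amid what is visible of it).
The state is a dict: "clock": time; "qpos": joint angles; "qd": joint speeds; "effort": joint torques, N m; "position": TCP position; "ee_rot": TCP orientation; "contact_force": force on the tool from outside, world axes, zero at the start; "moment": the same for the moment, N m; "width": finger opening in m.
Only numpy, scipy, OpenCV 4.12 (cv2) and the standard library are available. Lean on these libraries where they do the work, as an engineer would, in place of code of your own. Each camera call takes 0.05 s, during which the arm holds its last target.

## Working session

There is one attempt and no reset: what is moved stays moved. The work goes in short steps, Python scripts to look and compute and a tool call to move; the robot and the scene stay as the last step left them, time stands still between calls to the robot, and variables do not carry over. Pictures are saved under pics/ and viewed, and the job is handed in when it is done.

Besides the shell and the picture viewer there is one more tool, called after "Emit:" as name([rows], argument=value, ...), one row to a line, values as JSON. move_arm: Moves the arm, as the interface text tells. Its arguments: {"type":"object","properties":{"rows":{"type":"array"},"force":{"type":"number"}},"required":["rows"]}

```bash
mkdir -p pics; ls; python3 - <<'E'
from rig import manip, viewer, finder
import cv2
for n in("side","top"):
    im=viewer.get_image(n); cv2.imwrite(f"pics/{n}0.png",im[:,:,::-1])
    c=viewer.get_calibration(n); print(n,c)
    for t in("cradle","clip_1","hinges_mid"):
        print(t,[(r["score"],r["centre"]) for r in finder.look_for(t,n)])
print(manip.get_state())
E
```

```text
pics
side {'mtx': array([[446.73534975,   0.        , 283.48260632],
       [  0.        , 446.73534975, 209.00074687],
       [  0.        ,   0.        ,   1.        ]]), 'k1': -0.13717069139119042, 'R': array([[-0.69092176, -0.722768  , -0.01528205],
       [-0.39413062,  0.39431747, -0.83016552],
       [ 0.60604305, -0.5675563 , -0.55730752]]), 't': array([0.38856401, 0.31160715, 1.07990065])}
cradle [(0.66, [297.2, 238.0])]
clip_1 [(0.6, [277.0, 192.5]), (0.54, [299.7, 175.3]), (0.51, [300.6, 200.1]), (0.44, [323.6, 180.6])]
hinges_mid [(0.93, [299.3, 241.1])]
top {'mtx': array([[518.96757669,   0.        , 278.62181277],
       [  0.        , 518.96757669, 205.0665633 ],
       [  0.        ,   0.        ,   1.        ]]), 'k1': 0.01694990660061405, 'R': array([[ 0.01054235, -0.99993153,  0.0050792 ],
       [-0.97743145, -0.01137664, -0.2109463 ],
       [ 0.21098964, -0.0027407 , -0.97748445]]), 't': array([-0.01729849,  0.60378605,  1.47458961])}
cradle [(0.72, [294.9, 250.1]), (0.3, [280.3, 240.6])]
clip_1 [(0.64, [276.1, 239.1]), (0.63, [325.3, 196.0]), (0.62, [336.0, 225.0]), (0.43, [272.4, 207.4])]
hinges_mid [(0.91, [295.4, 250.5])]
{'clock': 0.4, 'qpos': array([-1.24702020e+00,  2.76013021e-01,  1.50508554e+00,  2.49965149e-05,
        1.36068396e+00, -1.20995814e-01]), 'qd': array([ 0.00124927, -0.00108472, -0.00213786, -0.00026647,  0.000363  ,
       -0.00109383]), 'effort': array([-1.18403430e-03, -4.16177416e+01, -2.45742649e+01, -9.54761390e-06,
        3.35678938e-03,  2.44703415e-05]), 'position': array([ 0.24738625, -0.51901305,  0.23118943]), 'ee_rot': array([ 0.59791817,  0.37745894,  0.5980113 , -0.3773607 ]), 'contact_force': array([-0.61889293,  0.00582206, -0.72852011]), 'moment': array([-0.01444191,  0.03209713,  0.03374177]), 'width': 0.08544167769152448}
```

```bash
python3 - <<'E'
import cv2
for n in("side","top"):
    im=cv2.imread(f"pics/{n}0.png"); 
    c=im[100:350,180:430]
    cv2.imwrite(f"pics/{n}0c.png",cv2.resize(c,(600,600),interpolation=cv2.INTER_CUBIC))
E
```

```text
(no output)
```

View pics/side0.png

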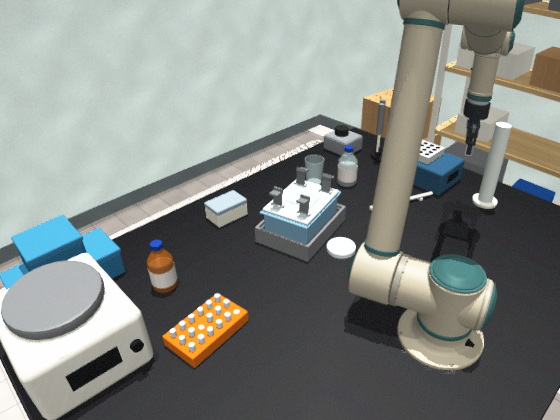

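View pics/top0.png

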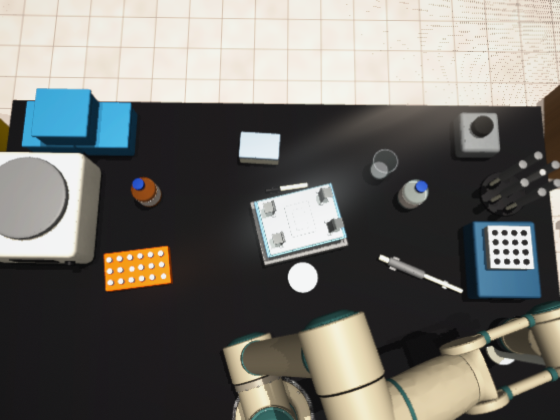

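```bash
sleep 1
```

```text
(no output)
```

View pics/side0c.png

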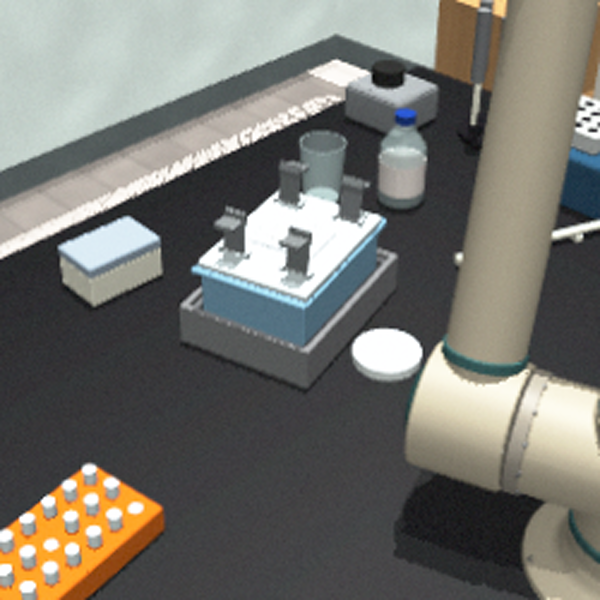

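View pics/top0c.png

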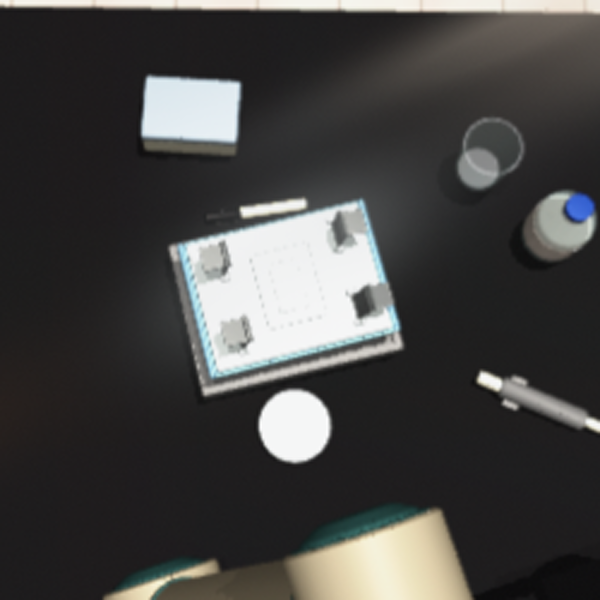

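Side view: four grey clips stand upright on the lid at about (277,192), (300,176), (301,202) and (327,182). In the top view the cradle is centred near (300,225) px. The dish is on the robot's side of it, so cradle +x points away from the robot and +y to its left. Next I fit the pose.

```bash
cat > h.py <<'E'
from rig import manip, viewer, finder
import numpy as np, cv2
from scipy.optimize import least_squares
C={n:viewer.get_calibration(n) for n in("side","top")}
def proj(n,X):
    c=C[n]; p=np.atleast_2d(X)@c["R"].T+c["t"]; s=p[:,:2]/p[:,2:]
    s=s*(1+c["k1"]*(s**2).sum(1,keepdims=True))
    return s*[c["mtx"][0,0],c["mtx"][1,1]]+c["mtx"][:2,2]
def W(p,L): # cradle local->world, p=(x,y,yaw)
    L=np.atleast_2d(L).astype(float); c,s=np.cos(p[2]),np.sin(p[2])
    return np.c_[p[0]+c*L[:,0]-s*L[:,1],p[1]+s*L[:,0]+c*L[:,1],L[:,2]]
def box(a,b,z0,z1): return np.array([[i*a/2,j*b/2,z] for z in(z0,z1) for i in(-1,1) for j in(-1,1)])
E
python3 - <<'E'
from h import *
for n in("side","top"):
    viewer.get_image(n)
    for t in("cradle","clip_1","hinges_mid"):
        for i,r in enumerate(finder.trace(t,n)):
            m=r["mask"]; ys,xs=np.nonzero(m); print(n,t,r["score"],r["centre"],m.sum(),xs.min(),xs.max(),ys.min(),ys.max())
            np.save(f"m_{n}_{t}_{i}.npy",m)
    im=cv2.imread(f"pics/{n}0.png")
    r=dict(side=(245,150,110,110),top=(245,175,110,95))[n]
    c=im[r[1]:r[1]+r[3],r[0]:r[0]+r[2]]
    cv2.imwrite(f"pics/{n}0z.png",cv2.resize(c,None,fx=6 if n=='top' else 5.4,fy=6 if n=='top' else 5.4,interpolation=cv2.INTER_CUBIC))
E
```

```text
side cradle 0.9 [299.9, 239.7] 1751 254 345 205 260
side clip_1 0.75 [279.0, 193.0] 175 270 282 187 205
side clip_1 0.59 [302.3, 200.7] 209 296 309 194 213
side clip_1 0.58 [325.2, 181.3] 171 321 332 174 192
side clip_1 0.49 [301.1, 175.8] 173 296 307 168 185
side hinges_mid 0.69 [300.5, 241.4] 1740 255 345 204 260
side hinges_mid 0.69 [302.1, 175.1] 159 296 307 168 184
side hinges_mid 0.58 [227.5, 206.7] 1010 205 247 191 225
top cradle 0.9 [296.3, 251.2] 992 251 347 204 265
top clip_1 0.68 [269.3, 206.5] 133 263 275 200 213
top clip_1 0.67 [334.8, 226.9] 156 327 342 218 231
top clip_1 0.63 [279.3, 240.0] 124 272 284 233 244
top clip_1 0.46 [323.1, 195.0] 139 318 331 188 202
top hinges_mid 0.89 [295.9, 249.2] 1026 250 347 202 266
top hinges_mid 0.34 [411.4, 267.7] 503 380 461 257 291
```

```bash
ls pics
```

```text
side0.png
side0c.png
side0z.png
top0.png
top0c.png
top0z.png
```

View pics/side0z.png

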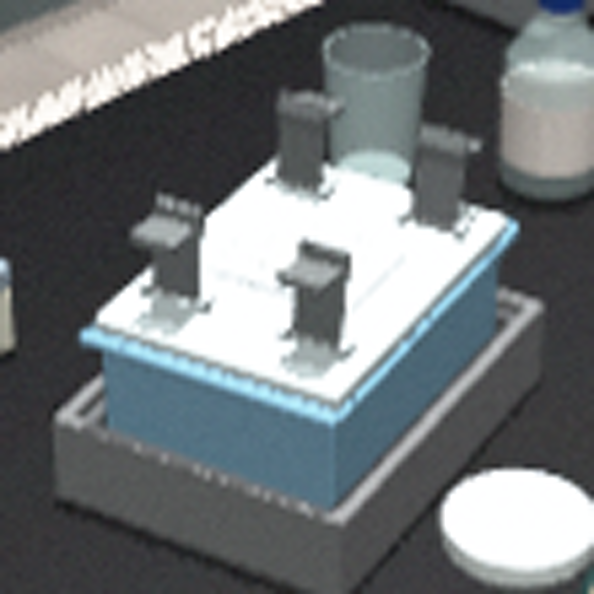

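View pics/top0z.png

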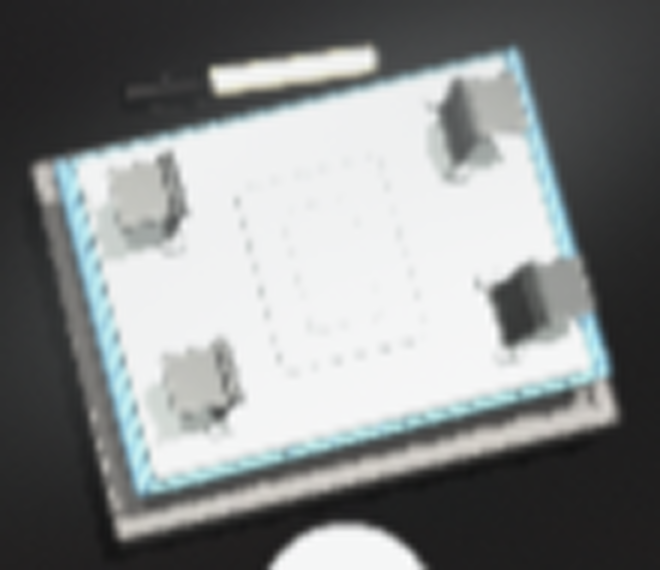

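```bash
cat > fit.py <<'E'
from h import *
S=lambda u,v:((u+.5)/5.4-.5+245,(v+.5)/5.4-.5+150)
T=lambda u,v:((u+.5)/6-.5+245,(v+.5)/6-.5+175)
crad=[("side",1,1,S(55,420)),("side",-1,1,S(340,520)),("side",-1,-1,S(545,300)),
("top",1,1,T(35,162)),("top",-1,1,T(118,540)),("top",-1,-1,T(618,420))]
rim=[("side",1,1,S(80,335)),("side",-1,1,S(335,412)),("side",-1,-1,S(520,222)),
("top",1,1,T(57,160)),("top",-1,1,T(140,495)),("top",-1,-1,T(609,374)),("top",1,-1,T(518,47))]
lid=[("side",1,1,S(95,322)),("side",-1,1,S(337,402)),("side",-1,-1,S(508,215)),
("top",1,1,T(75,160)),("top",-1,1,T(155,478)),("top",-1,-1,T(592,378)),("top",1,-1,T(512,56))]
def res(p,full=False):
    r=[]
    for n,i,j,uv in crad: r.append(proj(n,W(p,[i*.095,j*.125,.056]))[0]-uv)
    q=np.array([*(W(p,[p[3],p[4],0])[0,:2]),p[2]+p[5]])
    for n,i,j,uv in rim: r.append(proj(n,W(q,[i*p[6]/2,j*p[7]/2,p[8]]))[0]-uv)
    for n,i,j,uv in lid: r.append(proj(n,W(q,[i*p[9]/2,j*p[10]/2,p[11]]))[0]-uv)
    r=np.array(r)
    if full: return r
    pri=np.array([p[3]/.001,p[4]/.001,p[5]/.01])
    return np.r_[r.ravel(),pri]
s=least_squares(res,[.45,0,.2,0,0,0,.15,.21,.11,.145,.205,.118],loss="soft_l1")
np.set_printoptions(precision=4,suppress=True)
print(s.x); print(res(s.x,True).round(1).tolist())
p=s.x; 
E
python3 fit.py
```

```text
[ 0.5525 -0.0708  0.2474  0.0002 -0.0006  0.0072  0.1638  0.2285  0.1121
  0.1568  0.2134  0.1162]
[[-0.4, -1.5], [0.5, -0.2], [-0.1, -0.2], [-0.0, 0.5], [0.8, -0.6], [0.3, -0.5], [-0.2, -1.2], [-0.0, 0.8], [0.3, -0.1], [0.1, 0.2], [-0.2, -0.4], [-0.0, 0.4], [-0.0, 0.6], [-0.7, -0.8], [-0.2, -0.2], [0.6, 0.9], [-0.1, 0.5], [-0.4, 0.4], [0.1, -1.0], [-1.1, 0.5]]
```

```bash
python3 - <<'E'
from h import *
p=[.5525,-.0708,.2474+.005]; H=.120
for n,r in dict(side=(245,150,110,110),top=(245,175,110,95)).items():
    im=cv2.imread(f"pics/{n}0.png"); s=6 if n=="top" else 5.4
    c=cv2.resize(im[r[1]:r[1]+r[3],r[0]:r[0]+r[2]],None,fx=s,fy=s,interpolation=cv2.INTER_CUBIC)
    for sx in(-1,1):
      for sy in(-1,1):
        for th,col in((1.57,(0,0,255)),(1.9,(0,255,0))):
          L=[[sx*.045+d,sy*(.07+q*np.cos(th)),H+q*np.sin(th)] for d,q in((-.015,0),(.015,0),(.015,.056),(-.015,.056))]
          uv=(proj(n,W(p,L))-[r[0],r[1]]+.5)*s-.5
          cv2.polylines(c,[uv.round().astype(int).reshape(-1,1,2)],True,col,1)
    cv2.imwrite(f"pics/{n}_ov.png",c)
E
```

```text
(no output)
```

View pics/side_ov.png

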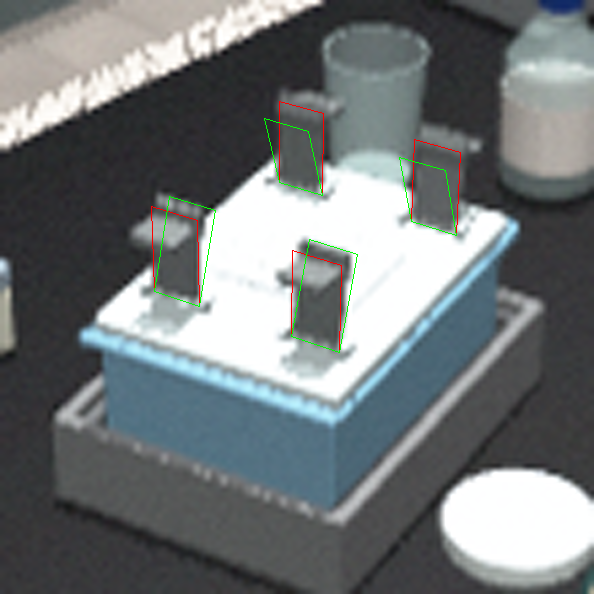

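View pics/top_ov.png

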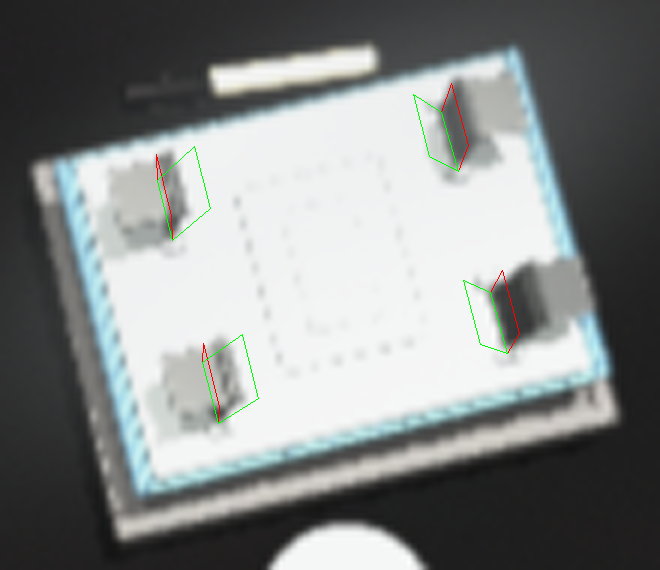

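```bash
cat >> h.py <<'E'
from scipy.spatial.transform import Rotation as Ro
P=np.array([.5525,-.0708,.2474+.005])
def st():
    s=manip.get_state(); q=s["ee_rot"]; R=Ro.from_quat([q[1],q[2],q[3],q[0]]).as_matrix(); return s,R
def local(X):
    c,s_=np.cos(P[2]),np.sin(P[2]); d=X[:2]-P[:2]
    return np.array([c*d[0]+s_*d[1],-s_*d[0]+c*d[1],X[2]])
def show():
    s,R=st(); f=s["contact_force"]; lf=Ro.from_euler("z",-P[2]).apply(f)
    print("t",s["clock"],"loc mm",(local(s["position"])*1e3).round(1),"F loc",lf.round(1),"w",s["width"].round(4))
    return s,R
def to(*pts):
    s,R=show()
    for L in pts:
        print(L,"->",(R.T@(W(P,np.array(L)/1e3)[0]-s["position"])*1e3).round(1))
E
python3 - <<'E'
from h import *
s,R=show(); print(R.round(3)); 
zc=R[:,2]; a=np.arctan2(zc[1],zc[0]); print("tool z yaw",a,"cradle x yaw",P[2])
for k in range(4):
    d=P[2]+k*np.pi/2-a; d=(d+np.pi)%(2*np.pi)-np.pi; print(k,"world yaw",d,"turn about tool x",-d)
to([45,0,230],[45,30,230])
E
```

```text
Traceback (most recent call last):
  File "h.py", line 22, in show
    print("t",s["clock"],"loc mm",(local(s["position"])*1e3).round(1),"F loc",lf.round(1),"w",s["width"].round(4))
                                                                                              ^^^^^^^^^^^^^^^^
AttributeError: 'float' object has no attribute 'round'
```

```bash
sed -i 's/s\["width"\].round(4)/round(s["width"],4)/' h.py
python3 - <<'E'
from h import *
s,R=show(); print(R.round(3)); 
zc=R[:,2]; a=np.arctan2(zc[1],zc[0]); print("tool z yaw",a,"cradle x yaw",P[2])
for k in range(4):
    d=P[2]+k*np.pi/2-a; d=(d+np.pi)%(2*np.pi)-np.pi; print(k,"world yaw",d,"turn about tool x",-d)
to([45,0,230],[45,30,230])
E
```

```text
t 0.8 loc mm [-407.3 -357.9  231.4] F loc [ 0.4 -0.8  0.1] w 0.0855
[[ 0.     0.903  0.43 ]
 [-0.     0.43  -0.903]
 [-1.    -0.     0.   ]]
tool z yaw -1.125949886670481 cradle x yaw 0.2524
0 world yaw 1.378349886670481 turn about tool x -1.378349886670481
1 world yaw 2.9491462134653776 turn about tool x -2.9491462134653776
2 world yaw -1.763242766919312 turn about tool x 1.763242766919312
3 world yaw -0.19244644012441547 turn about tool x 0.19244644012441547
t 0.8 loc mm [-407.3 -357.9  231.4] F loc [ 0.4 -0.8  0.1] w 0.0855
[45, 0, 230] -> [   1.3  512.4 -264.8]
[45, 30, 230] -> [   1.3  518.2 -294.2]
```

```bash
python3 - <<'E'
from h import *
to([-45,20,230])
E
```

```text
t 0.8 loc mm [-407.3 -357.9  231.4] F loc [ 0.4 -0.8  0.1] w 0.0855
[-45, 20, 230] -> [   1.3  427.9 -301.6]
```

Emit:
move_arm([
  [[0,428,-302],0.192,0],
  [[0,428,-302],0.192,0],
  [[0,428,-302],0.192,0],
  [[0,428,-302],0.192,0],
  [[0,428,-302],0.192,0],
  [[0,428,-302],0.192,0],
  [[0,428,-302],0.192,0],
  [[0,428,-302],0.192,0],
], force=30)

```text
clock: 1.47
position: [0.4112, -0.2266, 0.2317]
ee_rot: [0.559, 0.433, 0.559, -0.433]
contact_force: [1.4, -0.1, -0.0]
width: -0.0002
```

```bash
python3 - <<'E'
from h import *
to([-45,20,230],[-45,20,170])
s,R=st(); a=np.arctan2(R[1,2],R[0,2]); print(a-P[2])
E
```

```text
t 1.4667 loc mm [-175.8 -115.6  231.7] F loc [ 1.4 -0.5 -0. ] w -0.0002
[-45, 20, 230] -> [   1.6  130.7 -135.6]
[-45, 20, 170] -> [  61.6  130.7 -135.6]
-1.5708854139930535
```

Emit:
move_arm([
  [[0,131,-136],0,0],
  [[0,131,-136],0,0],
  [[0,131,-136],0,0],
  [[0,131,-136],0,0],
  [[0,131,-136],0,0],
  [[0,131,-136],0,0],
  [[0,131,-136],0,0],
  [[0,131,-136],0,0],
])

```text
clock: 2.13
position: [0.5037, -0.0626, 0.2315]
ee_rot: [0.559, 0.433, 0.559, -0.433]
contact_force: [-0.2, 0.7, 0.7]
width: 0.0002
```

```bash
python3 - <<'E'
from h import *
to([-45,20,165])
for n,r in dict(side=(245,120,110,140),top=(225,155,140,115)).items():
    im=viewer.get_image(n)[:,:,::-1]
    c=im[r[1]:r[1]+r[3],r[0]:r[0]+r[2]]; s=600/r[3] if n=="side" else 5
    cv2.imwrite(f"pics/{n}1.png",cv2.resize(c,None,fx=s,fy=s,interpolation=cv2.INTER_CUBIC))
E
```

```text
t 2.1333 loc mm [-45.3  20.1 231.5] F loc [-0.   0.7  0.7] w 0.0002
[-45, 20, 165] -> [66.5  0.3  0. ]
```

View pics/side1.png

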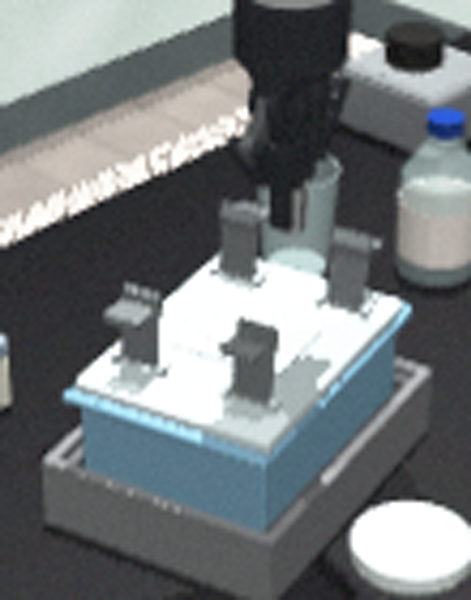

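View pics/top1.png

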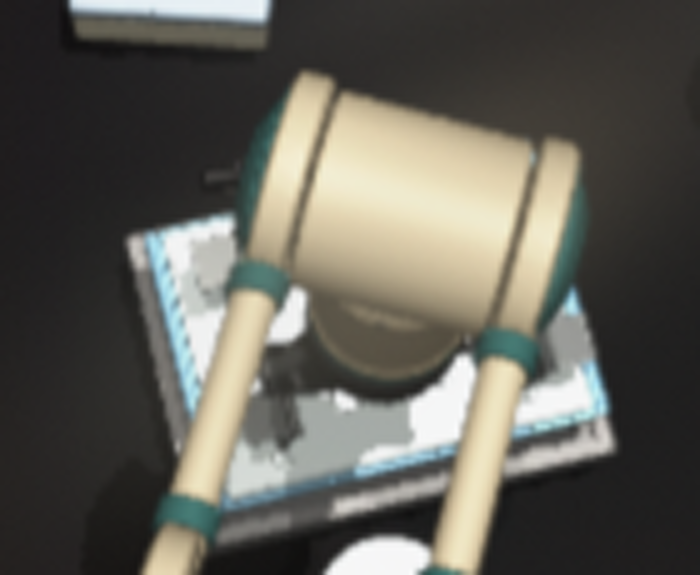

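Emit:
move_arm([
  [[35,0,0],0,0],
  [[69,0,0],0,0],
  [[69,0,0],0,0],
  [[69,0,-10],0,0],
  [[69,0,-20],0,0],
  [[69,0,-26],0,0],
  [[69,0,-32],0,0],
  [[69,0,-36],0,0],
])

```text
clock: 2.9
position: [0.4955, -0.0279, 0.1644]
ee_rot: [0.56, 0.434, 0.557, -0.433]
contact_force: [0.2, -0.8, 1.1]
width: -0.0001
```

```bash
python3 - <<'E'
from h import *
to([-45,75,160],[-45,86,154],[-45,95,145],[-45,99,138])
for n,r in dict(side=(245,120,110,140)).items():
    im=viewer.get_image(n)[:,:,::-1]
    c=im[r[1]:r[1]+r[3],r[0]:r[0]+r[2]]; s=600/r[3] if n=="side" else 5
    cv2.imwrite(f"pics/{n}2.png",cv2.resize(c,None,fx=s,fy=s,interpolation=cv2.INTER_CUBIC))
E
```

```text
t 2.9 loc mm [-44.4  55.7 164.4] F loc [ 0.  -0.8  1.1] w -0.0001
[-45, 75, 160] -> [  4.3  -0.6 -19.3]
[-45, 86, 154] -> [ 10.3  -0.6 -30.3]
[-45, 95, 145] -> [ 19.2  -0.6 -39.3]
[-45, 99, 138] -> [ 26.2  -0.7 -43.3]
```

View pics/side2.png

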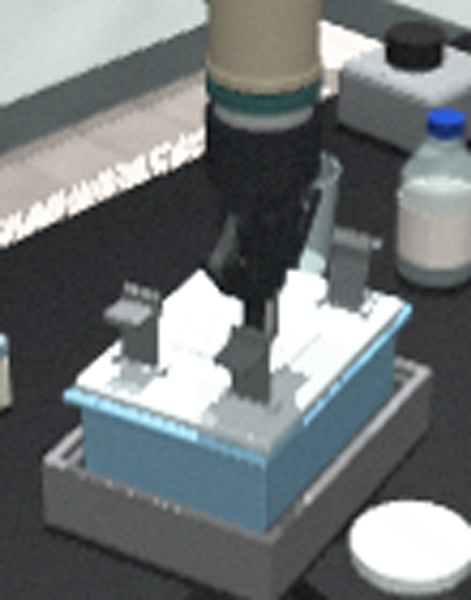

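Emit:
move_arm([
  [[2,0,-6],0,0],
  [[3,0,-13],0,0],
  [[4,0,-19],0,0],
  [[7,0,-25],0,0],
  [[10,0,-30],0,0],
  [[14,0,-34],0,0],
  [[18,0,-37],0,0],
  [[18,0,-37],0,0],
])

```text
clock: 3.62
position: [0.4849, 0.0094, 0.1448]
ee_rot: [0.559, 0.433, 0.559, -0.433]
contact_force: [-0.1, -0.0, 0.1]
width: 0.0001
```

```bash
cat >> h.py <<'E'
def pic(k,n="side",r=(245,120,110,140)):
    im=viewer.get_image(n)[:,:,::-1]
    c=im[r[1]:r[1]+r[3],r[0]:r[0]+r[2]]
    cv2.imwrite(f"pics/{n}{k}.png",cv2.resize(c,None,fx=4.2,fy=4.2,interpolation=cv2.INTER_CUBIC))
E
python3 - <<'E'
from h import *
pic(3)
to([-45,116,165],[-45,116,145])
E
```

```text
t 3.6667 loc mm [-45.3  94.1 145.2] F loc [ 0.2  0.2 -0.9] w -0.0001
[-45, 116, 165] -> [-19.9   0.3 -21.9]
[-45, 116, 145] -> [  0.1   0.3 -21.9]
```

View pics/side3.png

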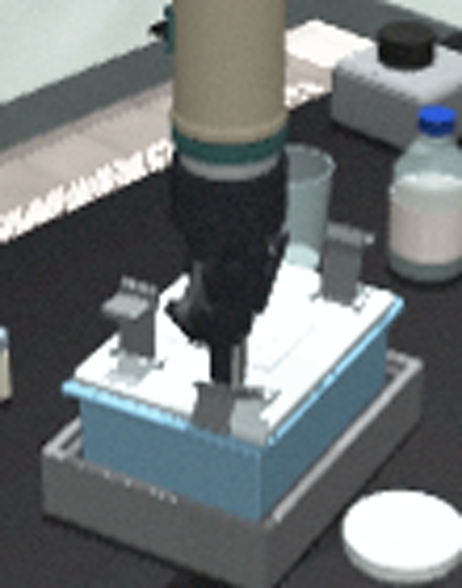

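Emit:
move_arm([
  [[-20,0,0],0,0],
  [[-20,0,-12],0,0],
  [[-20,0,-22],0,0],
  [[-14,0,-22],0,0],
  [[-9,0,-22],0,0],
  [[-5,0,-22],0,0],
  [[-2,0,-22],0,0],
  [[0,0,-22],0,0],
])

```text
clock: 4.33
position: [0.4792, 0.0302, 0.1441]
ee_rot: [0.559, 0.433, 0.559, -0.433]
contact_force: [0.2, 0.5, 0.4]
width: 0.0002
```

```bash
python3 - <<'E'
from h import *
pic(4);show()
E
```

```text
t 4.3833 loc mm [-45.8 116.  144. ] F loc [-0.5  0.2 -0.9] w 0.0001
```

View pics/side4.png

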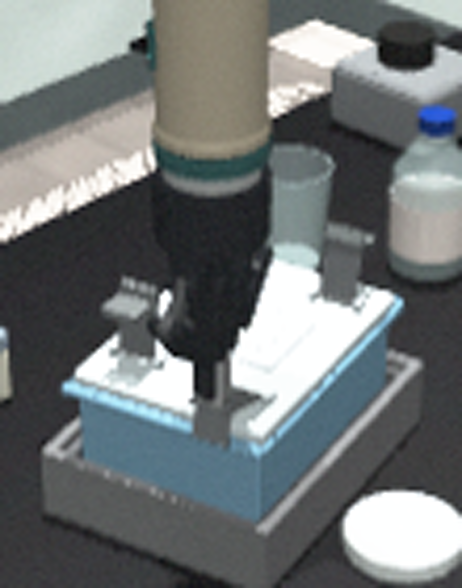

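Emit:
move_arm([
  [[1,0,0],0,0],
  [[2,0,0],0,0],
  [[3,0,0],0,0],
  [[4,0,0],0,0],
  [[5,0,0],0,0],
  [[6,0,0],0,0],
])

```text
clock: 4.88
position: [0.4791, 0.031, 0.1391]
ee_rot: [0.559, 0.434, 0.559, -0.433]
contact_force: [-3.3, 4.0, 9.7]
width: -0.0003
```

Emit:
move_arm([
  [[0.5,0,0],0,0],
  [[1,0,0],0,0],
  [[1.5,0,0],0,0],
  [[2,0,0],0,0],
  [[2,0,0],0,0],
])

```text
clock: 5.3
position: [0.4791, 0.0314, 0.1377]
ee_rot: [0.558, 0.434, 0.559, -0.433]
contact_force: [-2.1, 2.2, 4.9]
width: -0.0002
```

Emit:
move_arm([
  [[0.5,0,0],0,0],
  [[1,0,0],0,0],
  [[1.5,0,0],0,0],
  [[2,0,0],0,0],
  [[2,0,0],0,0],
])

```text
clock: 5.72
position: [0.4789, 0.0318, 0.1363]
ee_rot: [0.558, 0.434, 0.559, -0.433]
contact_force: [-1.6, 2.4, 4.5]
width: -0.0002
```

```bash
python3 - <<'E'
from h import *
pic(5);show()
E
```

```text
t 5.7667 loc mm [-45.7 117.8 136.1] F loc [-0.6  2.3  4.7] w 0.0003
```

View pics/side5.png

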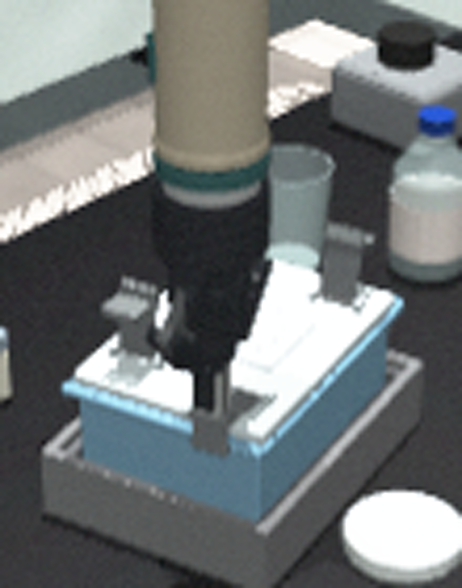

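Emit:
move_arm([
  [[0.5,0,0],0,0],
  [[1,0,0],0,0],
  [[1.5,0,0],0,0],
  [[2,0,0],0,0],
  [[2.5,0,0],0,0],
])

```text
clock: 6.18
position: [0.4787, 0.0323, 0.1339]
ee_rot: [0.558, 0.435, 0.559, -0.433]
contact_force: [-2.1, 2.1, 5.2]
width: -0.0001
```

Emit:
move_arm([
  [[0.5,0,0],0,0],
  [[1,0,0],0,0],
  [[1.5,0,0],0,0],
  [[2,0,0],0,0],
  [[2.5,0,0],0,0],
])

```text
clock: 6.6
position: [0.4788, 0.0318, 0.131]
ee_rot: [0.558, 0.434, 0.559, -0.433]
contact_force: [1.3, 0.1, 0.1]
width: 0.0001
```

```bash
python3 - <<'E'
from h import *
show()
E
```

```text
t 6.6 loc mm [-45.7 117.8 131. ] F loc [ 1.3 -0.2  0.1] w 0.0001
```

Emit:
move_arm([
  [[-35,0,0],0,0],
  [[-70,0,0],0,0],
  [[-80,25,30],0,0],
  [[-80,50,60],0,0],
  [[-80,70,100],0,0],
  [[-80,91,138],0,0],
  [[-80,91,138],0,0],
  [[-80,91,138],0,0],
])

```text
clock: 7.27
position: [0.6027, -0.0821, 0.2093]
ee_rot: [0.557, 0.435, 0.559, -0.434]
contact_force: [-0.4, 0.0, 0.5]
width: -0.0002
```

```bash
python3 - <<'E'
from h import *
pic(6);to([45,-20,164],[45,-56,164],[45,-93.5,146])
E
```

```text
t 7.3167 loc mm [ 44.7 -21.4 209.5] F loc [-0.2  1.2 -0.7] w -0.0003
[45, -20, 164] -> [45.5  0.4 -1.3]
[45, -56, 164] -> [45.3  0.5 34.7]
[45, -93.5, 146] -> [63.2  0.6 72.3]
```

View pics/side6.png

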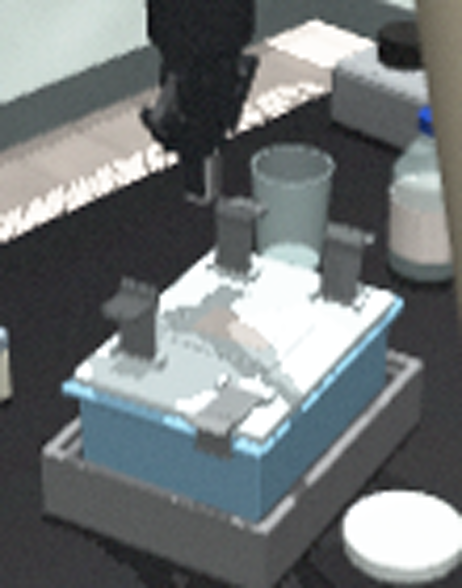

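Clip_1 now lies flat at about px (230,415) in the crop, so it has snapped shut. Next is clip_3, diagonally opposite.

Emit:
move_arm([
  [[25,0,0],0,0],
  [[44,0,0],0,0],
  [[44,0,10],0,0],
  [[44,0,20],0,0],
  [[44,0,26],0,0],
  [[44,0,31],0,0],
  [[44,0,35],0,0],
  [[44,0,35],0,0],
])

```text
clock: 7.98
position: [0.6105, -0.1153, 0.1665]
ee_rot: [0.557, 0.435, 0.559, -0.434]
contact_force: [0.5, -0.0, 0.1]
width: 0.0001
```

Emit:
move_arm([
  [[2,0,6],0,0],
  [[3,0,13],0,0],
  [[4,0,19],0,0],
  [[7,0,25],0,0],
  [[10,0,30],0,0],
  [[14,0,34],0,0],
  [[18,0,37],0,0],
  [[18,0,37],0,0],
])

```text
clock: 8.65
position: [0.6192, -0.1518, 0.147]
ee_rot: [0.557, 0.435, 0.559, -0.434]
contact_force: [0.3, 0.2, -0.8]
width: 0.0001
```

```bash
python3 - <<'E'
from h import *
pic(7);to([45,-116,165],[45,-116,147])
E
```

```text
t 8.7 loc mm [ 44.5 -94.7 147.4] F loc [ 0.4 -0.3 -0. ] w -0.0002
[45, -116, 165] -> [-17.6   0.6  21.2]
[45, -116, 147] -> [ 0.4  0.6 21.3]
```

View pics/side7.png

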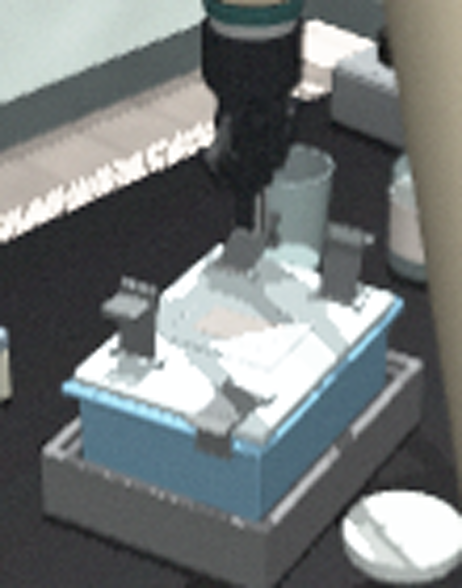

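Emit:
move_arm([
  [[-20,0,0],0,0],
  [[-20,0,12],0,0],
  [[-20,0,21],0,0],
  [[-14,0,21],0,0],
  [[-9,0,21],0,0],
  [[-5,0,21],0,0],
  [[-2,0,21],0,0],
  [[0,0,21],0,0],
])

```text
clock: 9.37
position: [0.6238, -0.1715, 0.1462]
ee_rot: [0.556, 0.435, 0.56, -0.434]
contact_force: [-0.5, -0.6, 2.1]
width: -0.0001
```

Emit:
move_arm([
  [[1,0,0],0,0],
  [[2,0,0],0,0],
  [[3,0,0],0,0],
  [[4,0,0],0,0],
  [[5,0,0],0,0],
  [[6,0,0],0,0],
])

```text
clock: 9.87
position: [0.6239, -0.1719, 0.1411]
ee_rot: [0.557, 0.435, 0.559, -0.434]
contact_force: [-1.6, -1.3, 6.4]
width: 0.0005
```

Emit:
move_arm([
  [[0.5,0,0],0,0],
  [[1,0,0],0,0],
  [[1.5,0,0],0,0],
  [[2,0,0],0,0],
  [[2.5,0,0],0,0],
])

```text
clock: 10.28
position: [0.6241, -0.1723, 0.1396]
ee_rot: [0.557, 0.434, 0.559, -0.434]
contact_force: [-1.2, -1.1, 8.0]
width: 0.0003
```

Emit:
move_arm([
  [[0.5,0,0],0,0],
  [[1,0,0],0,0],
  [[1.5,0,0],0,0],
  [[2,0,0],0,0],
  [[2.5,0,0],0,0],
])

```text
clock: 10.7
position: [0.6243, -0.1728, 0.1381]
ee_rot: [0.558, 0.434, 0.558, -0.434]
contact_force: [-1.5, -1.6, 7.7]
width: 0.0003
```

```bash
python3 - <<'E'
from h import *
show()
E
```

```text
t 10.7 loc mm [  44.  -116.7  138.1] F loc [-1.9 -1.2  7.7] w 0.0003
```

Emit:
move_arm([
  [[0.5,0,0],0,0],
  [[1,0,0],0,0],
  [[1.5,0,0],0,0],
  [[2,0,0],0,0],
  [[2.5,0,0],0,0],
  [[3,0,0],0,0],
])

```text
clock: 11.2
position: [0.6244, -0.1733, 0.1362]
ee_rot: [0.559, 0.434, 0.558, -0.434]
contact_force: [-1.4, -2.0, 8.6]
width: -0.0002
```

Emit:
move_arm([
  [[0.5,0,0],0,0],
  [[1,0,0],0,0],
  [[1.5,0,0],0,0],
  [[2,0,0],0,0],
  [[2.5,0,0],0,0],
])

```text
clock: 11.62
position: [0.6245, -0.1737, 0.1344]
ee_rot: [0.559, 0.434, 0.557, -0.434]
contact_force: [-2.3, -1.6, 5.3]
width: 0.0002
```

Emit:
move_arm([
  [[0.5,0,0],0,0],
  [[1,0,0],0,0],
  [[1.5,0,0],0,0],
  [[2,0,0],0,0],
])

```text
clock: 11.95
position: [0.6245, -0.1736, 0.1318]
ee_rot: [0.559, 0.434, 0.557, -0.434]
contact_force: [-0.2, -0.0, 0.6]
width: 0.0
```

```bash
python3 - <<'E'
from h import *
show()
E
```

```text
t 11.95 loc mm [  44.1 -117.5  131.8] F loc [-0.2  0.   0.6] w 0.0
```

Emit:
move_arm([
  [[-35,0,0],0,0],
  [[-70,0,0],0,0],
  [[-80,-25,-30],0,0],
  [[-80,-50,-60],0,0],
  [[-80,-70,-80],0,0],
  [[-80,-89,-97],0,0],
  [[-80,-89,-97],0,0],
  [[-80,-89,-97],0,0],
])

```text
clock: 12.62
position: [0.5134, -0.1002, 0.2113]
ee_rot: [0.559, 0.434, 0.558, -0.434]
contact_force: [0.9, -1.1, 0.3]
width: 0.0
```

```bash
python3 - <<'E'
from h import *
pic(8);to([-45,-20,164],[-45,-56,164],[-45,-93.5,146])
E
```

```text
t 12.6667 loc mm [-44.2 -19.8 211.4] F loc [ 0.7 -0.8  0.7] w -0.0
[-45, -20, 164] -> [47.4 -0.9  0.2]
[-45, -56, 164] -> [47.5 -0.8 36.2]
[-45, -93.5, 146] -> [65.6 -0.7 73.6]
```

View pics/side8.png

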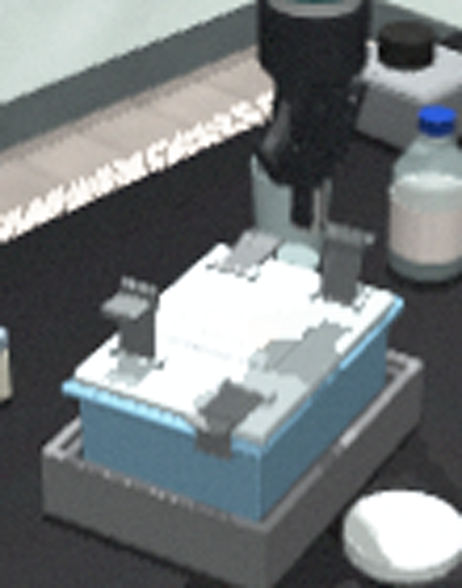

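Clip_3 lies flat at about (255,248) in the crop, and clip_2 and clip_4 are still upright. Next is clip_4.

Emit:
move_arm([
  [[25,0,0],0,0],
  [[46,-1,0],0,0],
  [[46,-1,10],0,0],
  [[46,-1,20],0,0],
  [[46,-1,26],0,0],
  [[46,-1,31],0,0],
  [[46,-1,36],0,0],
  [[46,-1,36],0,0],
])

```text
clock: 13.33
position: [0.5238, -0.1378, 0.1664]
ee_rot: [0.56, 0.435, 0.556, -0.434]
contact_force: [-0.6, 0.8, 1.0]
width: -0.0
```

Emit:
move_arm([
  [[2,0,6],0,0],
  [[3,0,13],0,0],
  [[4,0,19],0,0],
  [[7,0,25],0,0],
  [[10,0,30],0,0],
  [[14,0,34],0,0],
  [[18,0,37],0,0],
  [[18,0,37],0,0],
])

```text
clock: 14.0
position: [0.5326, -0.1743, 0.1474]
ee_rot: [0.559, 0.435, 0.556, -0.435]
contact_force: [-0.3, -0.4, 0.0]
width: 0.0
```

```bash
python3 - <<'E'
from h import *
pic(9);to([-45,-116,165],[-45,-116,147])
E
```

```text
t 14.05 loc mm [-45.  -94.8 147.7] F loc [0.4 0.3 0.7] w 0.0
[-45, -116, 165] -> [-17.2   0.2  21.2]
[-45, -116, 147] -> [ 0.8  0.2 21.2]
```

View pics/side9.png

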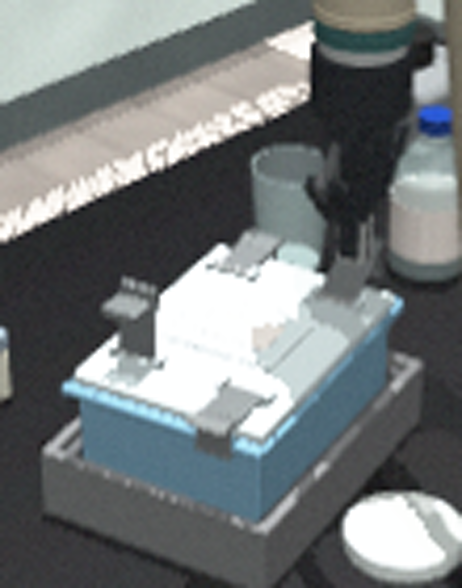

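Emit:
move_arm([
  [[-20,0,0],0,0],
  [[-20,0,12],0,0],
  [[-20,0,21],0,0],
  [[-14,0,21],0,0],
  [[-9,0,21],0,0],
  [[-5,0,21],0,0],
  [[-2,0,21],0,0],
  [[0,0,21],0,0],
])

```text
clock: 14.72
position: [0.5371, -0.1939, 0.1467]
ee_rot: [0.559, 0.435, 0.557, -0.435]
contact_force: [-0.2, -0.9, 0.8]
width: 0.0001
```

Emit:
move_arm([
  [[1,0,0],0,0],
  [[2,0,0],0,0],
  [[3,0,0],0,0],
  [[4,0,0],0,0],
  [[5,0,0],0,0],
  [[6,0,0],0,0],
])

```text
clock: 15.22
position: [0.5374, -0.1943, 0.1413]
ee_rot: [0.559, 0.434, 0.557, -0.435]
contact_force: [-2.5, -1.4, 6.0]
width: 0.0001
```

Emit:
move_arm([
  [[0.5,0,0],0,0],
  [[1,0,0],0,0],
  [[1.5,0,0],0,0],
  [[2,0,0],0,0],
  [[2.5,0,0],0,0],
])

```text
clock: 15.63
position: [0.5375, -0.1949, 0.1396]
ee_rot: [0.56, 0.434, 0.556, -0.435]
contact_force: [-1.9, -2.1, 5.7]
width: 0.0002
```

Emit:
move_arm([
  [[0.5,0,0],0,0],
  [[1,0,0],0,0],
  [[1.5,0,0],0,0],
  [[2,0,0],0,0],
  [[2.5,0,0],0,0],
])

```text
clock: 16.05
position: [0.5377, -0.1953, 0.1383]
ee_rot: [0.56, 0.434, 0.556, -0.435]
contact_force: [-1.8, -1.4, 6.5]
width: 0.0001
```

Emit:
move_arm([
  [[0.5,0,0],0,0],
  [[1,0,0],0,0],
  [[1.5,0,0],0,0],
  [[2,0,0],0,0],
  [[2.5,0,0],0,0],
])

```text
clock: 16.47
position: [0.5379, -0.1957, 0.1366]
ee_rot: [0.561, 0.434, 0.555, -0.435]
contact_force: [-2.2, -1.0, 9.7]
width: -0.0003
```

```bash
python3 - <<'E'
from h import *
show()
E
```

```text
t 16.4667 loc mm [ -45.3 -117.3  136.6] F loc [-2.4 -0.4  9.7] w -0.0003
```

Emit:
move_arm([
  [[0.5,0,0],0,0],
  [[1,0,0],0,0],
  [[1.5,0,0],0,0],
  [[2,0,0],0,0],
  [[2.5,0,0],0,0],
])

```text
clock: 16.88
position: [0.538, -0.1961, 0.1347]
ee_rot: [0.561, 0.433, 0.555, -0.435]
contact_force: [-0.7, -2.2, 6.3]
width: -0.0001
```

Emit:
move_arm([
  [[0.5,0,0],0,0],
  [[1,0,0],0,0],
  [[1.5,0,0],0,0],
  [[2,0,0],0,0],
  [[2,0,0],0,0],
])

```text
clock: 17.3
position: [0.5379, -0.1955, 0.1319]
ee_rot: [0.56, 0.434, 0.555, -0.435]
contact_force: [-0.5, -0.4, -0.7]
width: -0.0002
```

```bash
python3 - <<'E'
from h import *
show()
E
```

```text
t 17.3 loc mm [ -45.3 -117.1  131.9] F loc [-0.6 -0.3 -0.7] w -0.0002
```

Emit:
move_arm([
  [[-35,0,0],0,0],
  [[-70,0,0],0,0],
  [[-80,25,-30],0,0],
  [[-80,50,-60],0,0],
  [[-80,70,-100],0,0],
  [[-80,90,-137],0,0],
  [[-80,90,-137],0,0],
  [[-80,90,-137],0,0],
])

```text
clock: 17.97
position: [0.5911, -0.0371, 0.2103]
ee_rot: [0.561, 0.433, 0.557, -0.434]
contact_force: [0.0, 0.2, 0.3]
width: 0.0003
```

```bash
python3 - <<'E'
from h import *
pic(10);to([45,20,164],[45,56,164],[45,93.5,146])
E
```

```text
t 18.0167 loc mm [ 45.1  21.2 210.4] F loc [ 0.2 -0.7  0.6] w 0.0001
[45, 20, 164] -> [46.4 -0.1  0.9]
[45, 56, 164] -> [ 46.2  -0.2 -35.1]
[45, 93.5, 146] -> [ 64.   -0.3 -72.7]
```

View pics/side10.png

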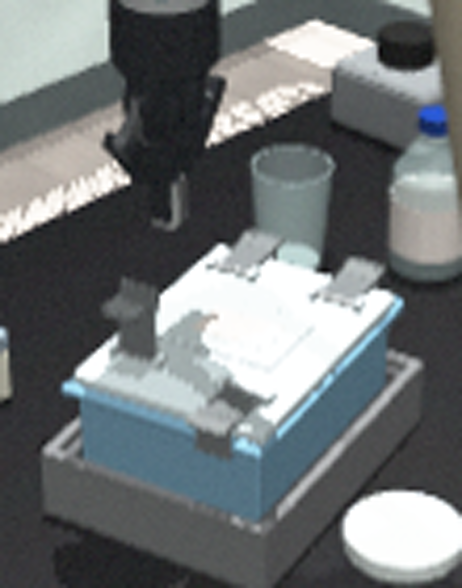

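Clips 1, 3 and 4 are flat. Clip_2, at about (135,320) in the crop, is the only one still upright.

Emit:
move_arm([
  [[25,0,0],0,0],
  [[45,0,0],0,0],
  [[45,0,-10],0,0],
  [[45,0,-20],0,0],
  [[45,0,-26],0,0],
  [[45,0,-31],0,0],
  [[45,0,-35],0,0],
  [[45,0,-35],0,0],
])

```text
clock: 18.68
position: [0.5827, -0.0047, 0.1665]
ee_rot: [0.561, 0.433, 0.556, -0.434]
contact_force: [0.0, -0.1, -0.3]
width: 0.0001
```

Emit:
move_arm([
  [[2,0,-6],0,0],
  [[3,0,-13],0,0],
  [[4,0,-19],0,0],
  [[7,0,-25],0,0],
  [[10,0,-30],0,0],
  [[14,0,-34],0,0],
  [[18,0,-37],0,0],
  [[18,0,-37],0,0],
])

```text
clock: 19.35
position: [0.5726, 0.032, 0.147]
ee_rot: [0.561, 0.433, 0.557, -0.434]
contact_force: [0.1, -0.1, -0.4]
width: 0.0003
```

```bash
python3 - <<'E'
from h import *
pic(11);to([45,116,165],[45,116,147])
E
```

```text
t 19.4 loc mm [ 45.3  94.1 147.4] F loc [0.5 0.2 0.2] w 0.0
[45, 116, 165] -> [-17.8  -0.3 -21.8]
[45, 116, 147] -> [  0.2  -0.3 -22. ]
```

View pics/side11.png

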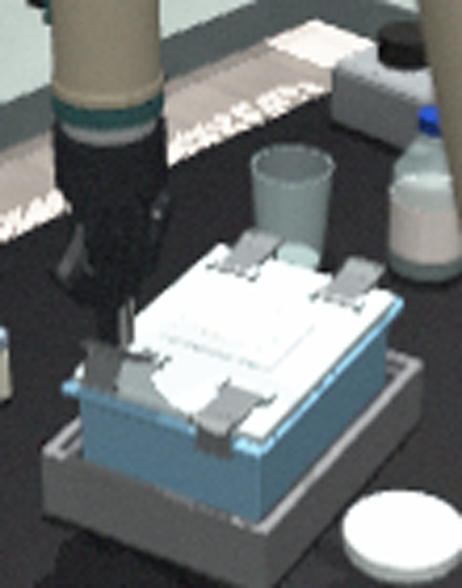

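Emit:
move_arm([
  [[-20,0,0],0,0],
  [[-20,0,-12],0,0],
  [[-20,0,-22],0,0],
  [[-14,0,-22],0,0],
  [[-9,0,-22],0,0],
  [[-5,0,-22],0,0],
  [[-2,0,-22],0,0],
  [[0,0,-22],0,0],
])

```text
clock: 20.07
position: [0.5669, 0.0527, 0.1461]
ee_rot: [0.56, 0.432, 0.557, -0.434]
contact_force: [-1.0, 0.9, 1.2]
width: 0.0001
```

Emit:
move_arm([
  [[1,0,0],0,0],
  [[2,0,0],0,0],
  [[3,0,0],0,0],
  [[4,0,0],0,0],
  [[5,0,0],0,0],
  [[6,0,0],0,0],
])

```text
clock: 20.57
position: [0.5668, 0.0531, 0.1408]
ee_rot: [0.56, 0.433, 0.557, -0.434]
contact_force: [-2.7, 3.0, 7.2]
width: 0.0002
```

Emit:
move_arm([
  [[0.5,0,0],0,0],
  [[1,0,0],0,0],
  [[1.5,0,0],0,0],
  [[2,0,0],0,0],
  [[2.5,0,0],0,0],
])

```text
clock: 20.98
position: [0.5667, 0.0536, 0.1393]
ee_rot: [0.56, 0.433, 0.557, -0.434]
contact_force: [-2.9, 2.2, 9.1]
width: -0.0002
```

Emit:
move_arm([
  [[0.5,0,0],0,0],
  [[1,0,0],0,0],
  [[1.5,0,0],0,0],
  [[2,0,0],0,0],
  [[2.5,0,0],0,0],
])

```text
clock: 21.4
position: [0.5666, 0.0541, 0.1378]
ee_rot: [0.56, 0.433, 0.557, -0.434]
contact_force: [-1.7, 1.9, 8.7]
width: 0.0001
```

Emit:
move_arm([
  [[0.5,0,0],0,0],
  [[1,0,0],0,0],
  [[1.5,0,0],0,0],
  [[2,0,0],0,0],
  [[2.5,0,0],0,0],
])

```text
clock: 21.82
position: [0.5665, 0.0545, 0.1362]
ee_rot: [0.56, 0.434, 0.557, -0.433]
contact_force: [-3.6, 1.7, 8.0]
width: -0.0002
```

```bash
python3 - <<'E'
from h import *
show()
E
```

```text
t 21.8167 loc mm [ 44.8 117.8 136.2] F loc [-3.1  2.6  8. ] w -0.0002
```

Emit:
move_arm([
  [[0.5,0,0],0,0],
  [[1,0,0],0,0],
  [[1.5,0,0],0,0],
  [[2,0,0],0,0],
  [[2.5,0,0],0,0],
])

```text
clock: 22.23
position: [0.5664, 0.0549, 0.1343]
ee_rot: [0.56, 0.434, 0.557, -0.433]
contact_force: [-2.9, 1.8, 6.0]
width: -0.0004
```

Emit:
move_arm([
  [[0.5,0,0],0,0],
  [[1,0,0],0,0],
  [[1.5,0,0],0,0],
  [[2,0,0],0,0],
  [[2,0,0],0,0],
])

```text
clock: 22.65
position: [0.5665, 0.0544, 0.1316]
ee_rot: [0.56, 0.434, 0.557, -0.433]
contact_force: [-0.8, -0.5, -0.2]
width: -0.0003
```

```bash
python3 - <<'E'
from h import *
show()
E
```

```text
t 22.65 loc mm [ 44.8 117.8 131.6] F loc [-0.9 -0.3 -0.2] w -0.0003
```

The force has dropped to zero, so it snapped. I retreat upwards and check.

Emit:
move_arm([
  [[-35,0,0],0,0],
  [[-70,0,0],0,0],
  [[-110,0,0],0,0],
  [[-120,0,-30],0,0],
  [[-120,0,-70],0,0],
  [[-120,0,-100],0,0],
  [[-120,0,-100],0,0],
  [[-120,0,-100],0,0],
])

```text
clock: 23.32
position: [0.5411, 0.1524, 0.2511]
ee_rot: [0.561, 0.433, 0.558, -0.433]
contact_force: [0.6, -0.1, 0.3]
width: -0.0
```

```bash
python3 - <<'E'
from h import *
pic(12);pic(12,"top",(225,155,140,115));show()
c=viewer.get_image("side");cv2.imwrite("pics/sidefull.png",c[:,:,::-1])
E
```

```text
t 23.4167 loc mm [ 44.8 217.3 250.9] F loc [ 0.4 -0.2 -0.3] w 0.0002
```

View pics/side12.png

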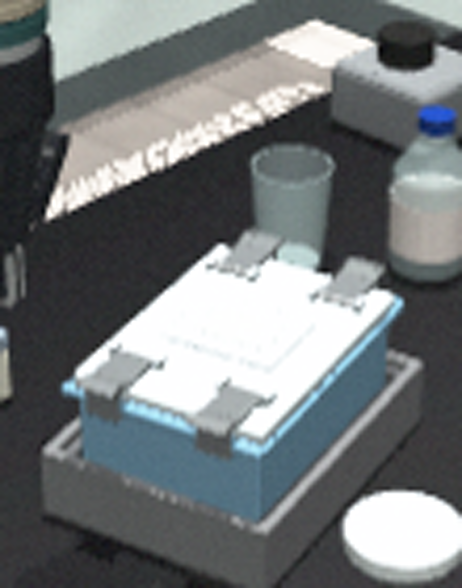

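View pics/top12.png

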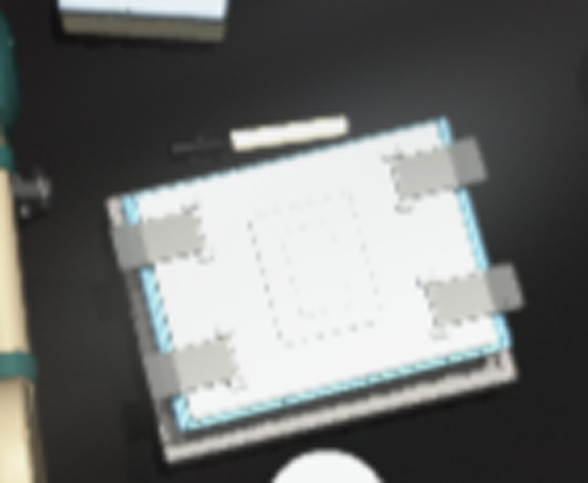

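View pics/sidefull.png

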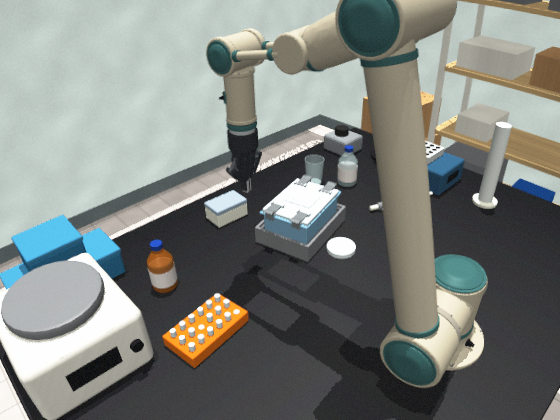

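All four clips lie flat and look alike. The bystanders have not moved and the arm is in free air.

```bash
python3 -c "
from rig import manip
print(manip.sign_off())"
```

```text
the job is handed in; nothing more can be done
None
```

All four lid clips are folded over the rim and snapped shut, and the job is handed in; the hand-in gave no verdict. I did them in the order clip_1, clip_3, clip_4, clip_2, using closed fingers, and finished at about 23.4 s of the 64 s allowed.

- **Force:** The vertical force read between presses was at most 9.7 N against the 35 N limit. These are end-of-move readings, so a brief peak inside a move could be missed. Each clip's force fell to about zero as it snapped, and I stopped there without pushing on to the stop.
- **Last pictures:** The side and top views show all four clips flat and alike. The bystanders in view look unmoved, and the arm was clear of everything with a force reading near zero. I judged this by eye and did not measure hinge angles or bystander positions.
- **Height:** The camera fit put the hinges about 120 mm above the bench, while the snap heights suggested about 122 mm. That is within the stated camera accuracy and caused no trouble. No other check failed or disagreed.

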